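# Dispense three coffee balls into the filter basket

### The job

Stand the white filter basket on the counter under the dispenser's chute, then turn the paddle knob clockwise exactly three clicks so that three coffee balls drop into it. Then carry the basket by its handle, with the three balls in it, and set it down gently on the round trivet, upright with its whole foot on it. Spill no ball, and leave the kettle, carafe, mug, jar and teaspoons alone.

Things in the scene. Friction and masses are not known exactly. Their poses are not given: they have to be found in the camera images.
- dispenser: Dispenser fixed to the counter. Origin on the counter below the knob's vertical axis; x runs from its front (chute) to its back (column), z up. White open-topped drum, outer radius 75 mm, walls to 167 mm, on a steel column and foot lying at x > 20 mm, |y| < 60 mm; the counter under its front is free. Drum and its 8 paddles turn with the knob and push balls over a fixed floor (135 mm high) to the chute.
- chute (a point): Centre of the chute's lower mouth, 115 mm above the counter and 52 mm from the dispenser's axis towards its front (-x of the dispenser). The mouth is 44 mm across; nothing of the dispenser in front of the column is lower than this.
- knob_grip (a point): Grip point of the black paddle knob on top of the dispenser, on its vertical axis, 220 mm above the counter. The paddle is an upright blade 76 mm long, 15 mm thick, 42 mm tall (198 to 240 mm above the counter), clear all round; this frame turns with it, x along the blade. At joint 0 the blade points from front to back of the dispenser.
- wheel (a joint): Angle of paddle knob and wheel, rad: 0 at the start, growing clockwise seen from above. Spring detents every 45 degrees (0.785 rad), peak about 0.08 N m, pull it to the nearest click; a stop blocks turning backwards past 0. Each click clockwise drops one ball, in the second half of the click.
- ball1_center (a point): Centre of a dark compressed-coffee ball, 32 mm in diameter, 12 g, in the dispenser's drum: number 1 to fall as the knob turns clockwise.
- ball2_center (a point): Centre of a dark compressed-coffee ball, 32 mm in diameter, 12 g, in the dispenser's drum: number 2 to fall as the knob turns clockwise.
- ball3_center (a point): Centre of a dark compressed-coffee ball, 32 mm in diameter, 12 g, in the dispenser's drum: number 3 to fall as the knob turns clockwise.
- ball4_center (a point): Centre of a dark compressed-coffee ball, 32 mm in diameter, 12 g, in the dispenser's drum: number 4 to fall as the knob turns clockwise. It must stay in the drum (two more balls lie behind it).
- basket_center (a point): Centre, half-way up (31 mm above its underside), of the loose white plastic filter basket, 180 g (varies by a fifth): a round open cup 62 mm tall, outer radius 44 mm at the foot and 50 mm at the rim, wall 4 mm, floor 5 mm. x points away from the handle, z up.
- basket_grip (a point): Grip point on the basket's straight handle: 100 mm from the cup's axis on its -x side and 46 mm above its underside. The handle is a level bar along x from 46 to 146 mm off the axis, 18 mm wide, 22 mm tall (35 to 57 mm above the underside). Axes as the basket's.
- trivet_top (a point): Centre of the top of the round hard silicone trivet fixed on the counter: radius 80 mm, 12 mm thick, flat.
- kettle: Bystander: steel kettle, foot radius 85 mm, 170 mm tall. Origin under its centre.
- carafe: Bystander: frosted glass carafe with cork stopper, radius 58 mm, 225 mm tall. Origin under its centre.
- mug: Bystander: white mug, radius 40 mm, 90 mm tall. Origin under its centre.
- jar: Bystander: glass jar, radius 42 mm, 120 mm tall. Origin under its centre.
- spoon_a: Bystander: steel teaspoon, 140 mm long, lying flat between robot and dispenser. Origin under its middle, x along it.
- spoon_b: Bystander: steel teaspoon, 140 mm long, lying flat on the right (-y) side. Origin under its middle, x along it.
- basket: The whole filter basket; origin at the centre of its underside, axes as basket_center.
- trivet: The whole trivet; origin at the centre of its underside.
Things that resemble listed ones, but are neither listed nor needed, are in the scene too. Of the things that look like the basket, take the one that is farthest to the robot's right at the start. What is shaped like the part that bears ball2_center but blue is not meant.

How it is judged (in metres and radians):
On the way, in this order (a step that is already met when the one before it is completed fails the run):
1. the basket stands upright on the counter under the chute (within 30 mm of its centre), the knob still at its start (horizontal distance between basket_center and chute below 0.03 m and height (world z) of basket_center below 0.036 m and angle between basket_center's own z axis and vertical below 0.1 rad and value of joint wheel below 0.3 rad), for 0.2 s.
2. the knob is at the third click and balls 1, 2 and 3 lie in the basket, which still stands under the chute (value of joint wheel between 2.20619 and 2.50619 rad and horizontal distance between each of ball1_center, ball2_center, ball3_center and basket_center below 0.045 m and z of ball1_center in the frame of basket_center between -0.035 and 0.03 m and z of ball2_center in the frame of basket_center between -0.035 and 0.03 m and z of ball3_center in the frame of basket_center between -0.035 and 0.03 m and horizontal distance between basket_center and chute below 0.035 m), for 0.2 s.
At the end, for the whole second after the job is handed in: The basket stands upright (within 0.1 rad) on the trivet, its axis within 38 mm of the trivet's centre, balls 1, 2 and 3 in it; the knob rests at the third click (within 0.15 rad) and ball 4 is still in the drum (horizontal distance between basket_center and trivet_top below 0.038 m and z of basket_center in the frame of trivet_top between 0.026 and 0.036 m and angle between basket_center's own z axis and vertical below 0.1 rad and horizontal distance between each of ball1_center, ball2_center, ball3_center and basket_center below 0.045 m and z of ball1_center in the frame of basket_center between -0.035 and 0.03 m and z of ball2_center in the frame of basket_center between -0.035 and 0.03 m and z of ball3_center in the frame of basket_center between -0.035 and 0.03 m and value of joint wheel between 2.20619 and 2.50619 rad and height (world z) of ball4_center above 0.13 m); the robot touches nothing.
It fails at once if a fourth ball drops out of the dispenser (knob turned too far) (height (world z) of ball4_center below 0.12 m).
It fails at once if one of the first three balls is spilt outside the basket ((height (world z) of ball1_center below 0.06 m and horizontal distance between ball1_center and basket_center above 0.06 m) or (height (world z) of ball2_center below 0.06 m and horizontal distance between ball2_center and basket_center above 0.06 m) or (height (world z) of ball3_center below 0.06 m and horizontal distance between ball3_center and basket_center above 0.06 m)).
It fails at once if the basket is dropped or pressed hard onto the trivet (over 40 N) (contact force between basket and trivet above 40 N).
It fails at once if kettle, carafe, mug, jar or a teaspoon is moved by more than 30 mm (distance of any of kettle, carafe, mug, jar, spoon_a, spoon_b from where it was at the start of the episode above 0.03 m).
It also fails if it takes over 72 s, if anything falls off the work surface, if the arm or the gripper's body presses on something with over 40 N, if the wrist force passes 120 N, or if a joint passes its speed limit or range.

### The arm

A 6-joint arm with a two-finger parallel gripper is mounted at the origin on the work surface. World frame = base frame: x ahead of the robot, y to its left, z up, the work surface at z = 0. Lengths are in m, angles in degrees, forces in N, time in s.
With the tool pointing down it reaches from about 0.25 to 0.775 m from the base axis. Payload 4 kg.
Tool frame: the origin (TCP) lies at the very end of the fingers, on their centre line; the grasp point (between the pads) lies 19 mm behind it; z points along the fingers, y is the line along which they close (so a half turn about z gives the same grasp; the last joint's range is limited). The gripper opens to 94 mm and grips with 3 to 60 N. Pads are 16 mm wide; open, the fingers measure 119 mm over their backs; the gripper's body (75 mm by 177 mm) begins 78 mm behind the grasp point.
Start: joints at [58.379, 4.996, 78.535, -0, 96.463, -5.907], TCP at [0.239, 0.496, 0.206] pointing down, gripper open.
Joint ranges: [-177.83, 177.83], [-43.37, 116.18], [15.69, 146.23], [-61.86, 241.86], [9.47, 152.12], [-147.06, 147.06]. Speed limits (degrees/s): [159.86, 159.86, 180, 180, 180, 180].

### API

Orientations are given as [roll, pitch, yaw] about the fixed x, y, z axes, in that order (R = Rz(yaw) Ry(pitch) Rx(roll)).
In Python, from workcell import * gives the robot as it stands.
- The arm moves only by the shell command python3 -m creep 'ROWS' [FORCE]. ROWS is JSON, a list of rows, each a list of 3 entries, a list of its own where there are three numbers: the closure, from 0 (fully open) to 1 (shut), then the shift along the tool's x, y, z in cm, then the turn, a rotation vector about the tool's x, y, z in degrees. A call has 1 to 5 rows; each row is the pose to reach, as a shift and turn from the pose commanded when the call began, along the tool's axes at that moment; what a row does not reach only later rows make up. A row lasts 1/10 s, in which the tool goes at most 50 mm and 8.59 degrees, less where a joint would pass 70% of its speed; a pose out of reach is approached as far as the arm can. A call with a gripper value outside its range is refused whole. The fingers move at their own pace and stop on an object; FORCE is the grip in N (left out, the last holds). Time passes only in rows, so rows that repeat a pose let the fingers close. It gives the time, the measured TCP pose, the force, the opening and the grip force at its end, in the units of the state.
- read_state(): the state, without advancing time (a new reading comes with each control period).
- camera(name): name is "scene" or "top" or "wrist"; returns the picture (480x640x3 uint8, blue, green, red); there is no depth.
- get_calibration(name): a dict with "intrinsics" (3x3 intrinsics, pixels), "pose" (4x4, takes a point from camera to world coordinates). Camera axes: x right, y up, looking along -z (the intrinsics and any distortion apply to the point x, -y, -z); pixel columns grow to the right and rows downward; lengths in m; the calibration is good to about 2 mm. A picture is of the moment at which its call begins: read the wrist's pose just before it. get_calibration takes no time and is no camera call; for the wrist camera it gives the pose at the moment of the call.
- job_done(): hands the job in; it is judged then, once.
The state is a dict: "t": time; "q": joint angles; "dq": joint speeds; "joint_efforts": joint torques, N m; "tcp_pos": TCP position; "tool_rot": TCP orientation; "force": force on the tool from outside, world axes, zero at the start; "wrist_torque": the same for the moment, N m; "opening": finger opening in m; "finger_force": force on a finger pad.
Only numpy, scipy, OpenCV 4.12 (cv2) and the standard library are available. Lean on these libraries where they do the work, as an engineer would, in place of code of your own. Each camera call takes 0.05 s, during which the arm holds its last target. There are 200 camera calls.

## Working session

There is one attempt and no reset: what is moved stays moved. The work goes in short steps, Python scripts to look and compute and a shell command to move; the robot and the scene stay as the last step left them, time stands still between calls to the robot, and variables do not carry over. Pictures are saved under pics/ and viewed, at most 12 in all, crops included, and the job is handed in when it is done.

```bash
ls; mkdir -p pics
cat > h.py <<'E'
from workcell import *
import numpy as np, cv2
from scipy.spatial.transform import Rotation as R
def ray(cal,u,v):
    K=np.array(cal["intrinsics"]);T=np.array(cal["pose"])
    p=np.linalg.solve(K,[u,v,1.0]);d=T[:3,:3]@np.array([p[0],-p[1],-p[2]])
    return T[:3,3],d
def onz(cal,u,v,z):
    o,d=ray(cal,u,v);return o+d*(z-o[2])/d[2]
def proj(cal,P):
    K=np.array(cal["intrinsics"]);T=np.array(cal["pose"])
    c=T[:3,:3].T@(np.array(P)-T[:3,3]);q=K@np.array([c[0],-c[1],-c[2]]);return q[:2]/q[2]
def shift(target,rpy=None):
    s=read_state();Rm=R.from_euler('xyz',s["tool_rot"],degrees=True)
    d=Rm.inv().apply(np.array(target)-np.array(s["tcp_pos"]))*100
    out=[d.round(2)]
    if rpy is not None: out.append((Rm.inv()*R.from_euler('xyz',rpy,degrees=True)).as_rotvec(degrees=True).round(2))
    return out
E
python3 - <<'E'
from h import *
for n in("scene","top"):
    i=camera(n);cv2.imwrite(f"pics/{n}0.png",i);c=get_calibration(n);print(n,{k:np.round(v,3).tolist() if k in("intrinsics","pose") else v for k,v in c.items()})
print(read_state())
E
```

```text
pics
scene {'intrinsics': [[595.996, 0.0, 330.087], [0.0, 595.996, 234.37], [0.0, 0.0, 1.0]], 'pose': [[0.777, -0.545, 0.315, 0.977], [0.629, 0.66, -0.41, -0.549], [0.016, 0.517, 0.856, 1.285], [0.0, 0.0, 0.0, 1.0]]}
top {'intrinsics': [[450.89, 0.0, 314.935], [0.0, 450.89, 237.603], [0.0, 0.0, 1.0]], 'pose': [[0.0, 0.996, -0.092, 0.487], [-1.0, -0.0, -0.006, 0.007], [-0.006, 0.092, 0.996, 1.158], [0.0, 0.0, 0.0, 1.0]]}
{'t': 0.1, 'q': array([ 5.83769437e+01,  5.03462758e+00,  7.86139566e+01, -1.39312568e-03,
        9.64628742e+01, -5.90728485e+00]), 'dq': array([-0.05344767, -0.1027221 , -0.24740504, -0.01513881, -0.03161484,
       -0.04428048]), 'joint_efforts': array([ 2.74367456e-03, -3.41251659e+01, -3.03301263e+01,  7.20870355e-02,
        3.03641323e-02, -6.55143890e-05]), 'tcp_pos': array([0.23840601, 0.49510566, 0.20444242]), 'tool_rot': array([-1.79888991e+02, -1.00939662e-02,  1.54284063e+02]), 'force': array([-0.53686871, -0.31983134, -0.05990432]), 'wrist_torque': array([ 0.01473055, -0.0104262 ,  0.01408513]), 'finger_force': 0.0, 'opening': 0.09407865260117379}
```

View pics/top0.png

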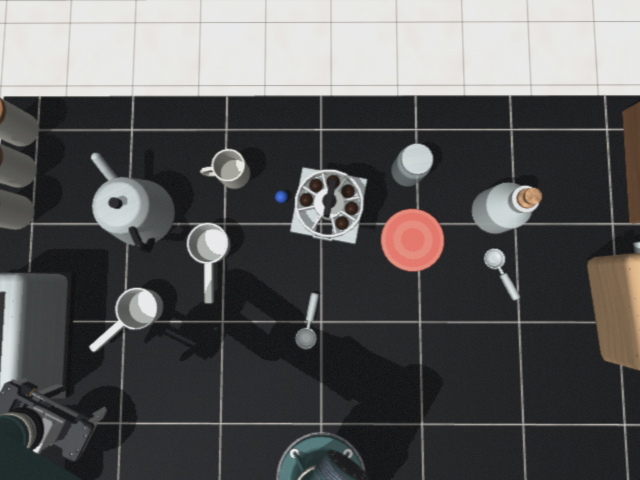

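View pics/scene0.png

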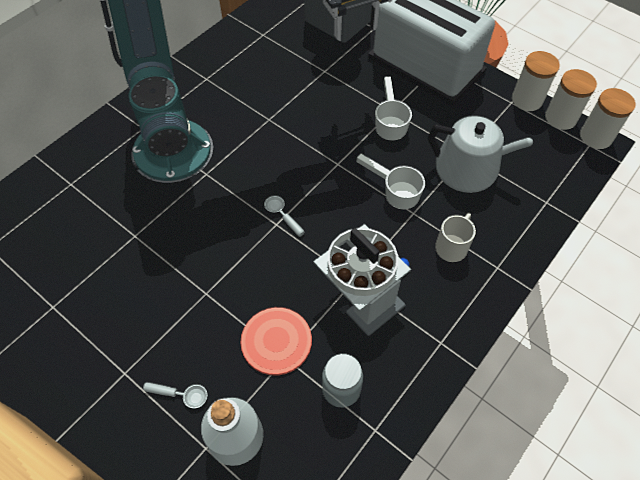

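The top view shows two basket look-alikes, one at px (208,242) with its handle to (209,300) and one at (138,308) with its handle to (93,347). The robot's right is image right, so the one at (208,242) is meant. The dispenser is at (331,203), the trivet at (413,240), and spoon_a at (307,320). I'll confirm with a crop.

Run:
```python
from h import *
a=cv2.imread("pics/top0.png");b=cv2.imread("pics/scene0.png")
A=cv2.resize(a[150:350,85:245],None,fx=2.5,fy=2.5,interpolation=2)
B=cv2.resize(a[155:255,280:380],None,fx=4,fy=4,interpolation=2)
o=np.zeros((500,800,3),np.uint8);o[:500,:400]=A;o[:400,400:]=B
cv2.imwrite("pics/crop1.png",o)
cv2.imwrite("pics/crop2.png",cv2.resize(b[210:340,300:420],None,fx=4.5,fy=4.5,interpolation=2))
```

```text
(no output)
```

View pics/crop1.png

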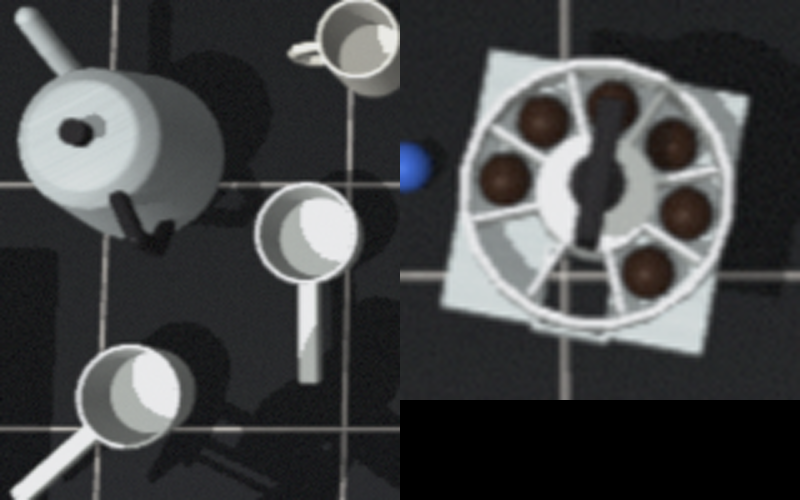

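View pics/crop2.png

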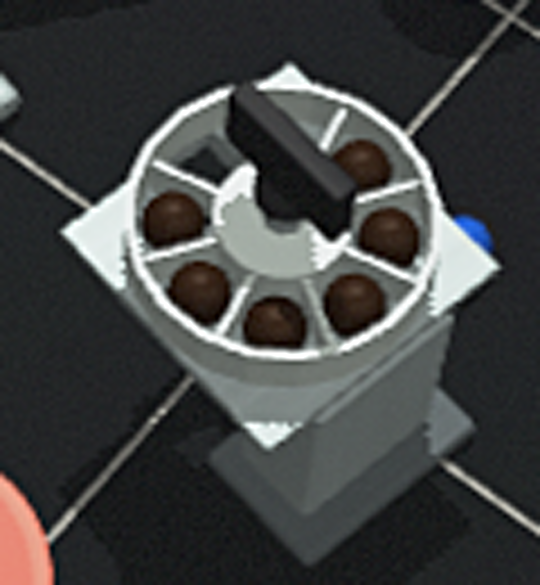

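The crop confirms it: the basket is at full px (207.8,243.2) with the handle end at (208.6,303). The dispenser's front, with the chute hole at (325,227), faces the robot, turned about 10°. The blade is near front to back, and the drum is centred at (329.3,203.5).

Run:
```python
from h import *
c=get_calibration("top");a=cv2.imread("pics/top0.png")
f=lambda x,y,z:onz(c,280+(x-400)/4,155+y/4,z)
print("rim",f(597,194,.167),"blade",f(611,98,.24),f(587,250,.24))
P=[f(*p,.135) for p in((490,50),(748,95),(703,353),(442,305))];print("plate",np.mean(P,0))
for i in range(4):
    d=P[(i+1)%4]-P[i];print(np.degrees(np.arctan2(d[1],d[0])),np.linalg.norm(d))
g=lambda x,y,z:onz(c,85+x/2.5,150+y/2.5,z)
b=g(307,233,.062);h=g(309,383,.057);e=h-b;print("basket",b,h,np.linalg.norm(e),np.degrees(np.arctan2(e[1],e[0])))
hsv=cv2.cvtColor(a,cv2.COLOR_BGR2HSV);m=cv2.inRange(hsv,(0,90,120),(12,255,255));m[:,:350]=0;m[:,470:]=0
k=max(cv2.findContours(m,0,1)[0],key=cv2.contourArea);(u,v),r=cv2.minEnclosingCircle(k);print("trivet",u,v,r,onz(c,u,v,.012))
for n,p in dict(spoonA1=(307,338),spoonA2=(315,295),mug=(230,163)).items():print(n,onz(c,*p,.005 if 'sp' in n else .09))
print("kettle spout/handle",onz(c,97,157,.12),onz(c,140,235,.15),onz(c,118,202,.17))
# scene camera check of blade: ends in crop2
s=get_calibration("scene");q=lambda x,y:onz(s,300+x/4.5,210+y/4.5,.24)
print("blade sc",q(243,92),q(345,195))
T=np.array(get_calibration("wrist")["pose"]);st=read_state();Rt=R.from_euler('xyz',st["tool_rot"],degrees=True).as_matrix()
print("cam in tool",(Rt.T@(T[:3,3]-st["tcp_pos"])).round(3),(Rt.T@T[:3,:3]).round(2).tolist(),get_calibration("wrist")["intrinsics"])
```

```text
rim [ 0.65432379 -0.0181154   0.167     ] blade [ 0.69217469 -0.02360605  0.24      ] [ 0.61293401 -0.01103919  0.24      ]
plate [ 0.65632739 -0.01817504  0.135     ]
-100.13714938329952 0.15106874791956795
169.70099037059353 0.15149984247589682
79.52038188702089 0.15109766675931033
-10.309955777442873 0.15059678625711137
basket [0.57425792 0.27589266 0.062     ] [0.42883954 0.27193383 0.057     ] 0.14555816803690075 -178.44058118774043
trivet 412.1151123046875 239.63446044921875 31.73841094970703 [ 0.58729233 -0.23289959  0.012     ]
spoonA1 [0.33951203 0.0345652  0.005     ]
spoonA2 [0.44691306 0.0144763  0.005     ]
mug [0.76653793 0.21959465 0.09      ]
kettle spout/handle [0.7735079  0.52782013 0.12      ] [0.58577569 0.40760591 0.15      ] [0.6575128  0.45133633 0.17      ]
blade sc [ 0.62418931 -0.01025195  0.24      ] [ 0.69251022 -0.02387408  0.24      ]
cam in tool [ 0.083 -0.    -0.178] [[0.0, 0.96, 0.28], [1.0, -0.0, 0.0], [0.0, 0.28, -0.96]] [[362.13366477   0.         318.38228539]
 [  0.         362.13366477 232.67726142]
 [  0.           0.           1.        ]]
```

Run:
```python
from h import *
print(shift((.474,.273,.12),(180,0,-178.4)))
```

```text
[array([-30.86,  -9.77,   8.46]), array([ -0.11,  -0.04, -27.32])]
```

```bash
python3 -m creep '[[0,[-30.9,-9.8,3],[0,0,-27.3]],[0,[-30.9,-9.8,3],[0,0,-27.3]],[0,[-30.9,-9.8,3],[0,0,-27.3]],[0,[-30.9,-9.8,3],[0,0,-27.3]],[0,[-30.9,-9.8,3],[0,0,-27.3]]]' 25
python3 - <<'E'
from h import *
print(shift((.474,.273,.12),(180,0,-178.4)))
E
```

```text
t: 0.6
tcp_pos: [0.4104, 0.3332, 0.1831]
tool_rot: [-180.0, -0.0, -178.3]
force: [0.1, 0.1, 0.4]
opening: 0.0937
finger_force: 0.0
[array([-6.18, -6.2 ,  6.31]), array([-0.01, -0.03,  0.09])]
```

```bash
python3 -m creep '[[0,[-6.2,-6.2,5],[0,0,0]],[0,[-6.2,-6.2,5],[0,0,0]],[0,[-6.2,-6.2,5],[0,0,0]],[0,[-6.2,-6.2,5],[0,0,0]],[0,[-6.2,-6.2,5],[0,0,0]]]'
python3 - <<'E'
from h import *
cv2.imwrite("pics/w1.png",camera("wrist"))
print(read_state()["tcp_pos"],shift((.474,.273,.027),(180,0,-178.4)))
c=get_calibration("wrist");print([proj(c,p).round() for p in((.574,.276,.062),(.474,.273,.057),(.429,.272,.057))])
E
```

```text
t: 1.1
tcp_pos: [0.473, 0.2753, 0.1344]
tool_rot: [179.9, 0.0, -178.4]
force: [-0.1, 0.5, -0.3]
opening: 0.094
finger_force: 0.0
[0.47300653 0.27569145 0.13485252] [array([-0.08, -0.28, 10.79]), array([0.07, 0.08, 0.08])]
[array([315., 362.]), array([315., 243.]), array([315., 182.])]
```

View pics/w1.png

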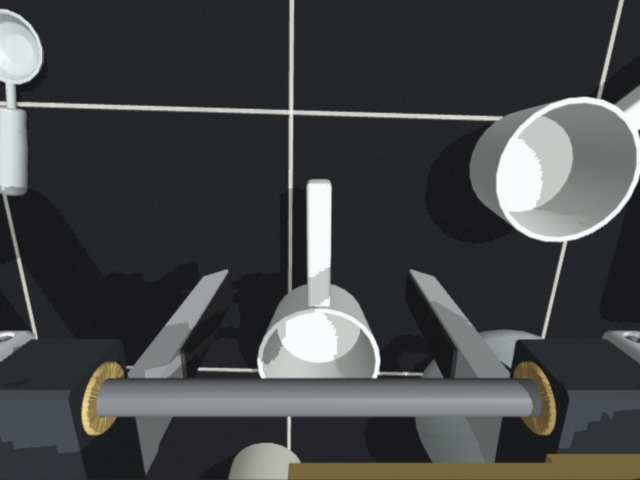

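The wrist view shows the handle running from (319,181) to the cup at (319,362), between the open fingers and within 3 mm of the prediction. I'll go down and grip it.

```bash
python3 -m creep '[[0,[0,-0.1,5],[0,0,0]],[0,[0,-0.1,8],[0,0,0]],[0,[0,-0.1,10],[0,0,0]],[0,[0,-0.1,10.7],[0,0,0]],[0,[0,-0.1,10.7],[0,0,0]]]'; python3 -m creep '[[1,[0,0,0],[0,0,0]],[1,[0,0,0],[0,0,0]],[1,[0,0,0],[0,0,0]],[1,[0,0,0],[0,0,0]],[1,[0,0,0],[0,0,0]]]' 30;python3 -m creep '[[1,[0,0,0],[0,0,0]],[1,[0,0,0],[0,0,0]]]'
```

```text
t: 1.65
tcp_pos: [0.4726, 0.2744, 0.0268]
tool_rot: [180.0, -0.0, -178.3]
force: [-0.7, -0.0, 0.4]
opening: 0.094
finger_force: 0.0
t: 2.15
tcp_pos: [0.4737, 0.2735, 0.0272]
tool_rot: [180.0, 0.0, -178.4]
force: [-0.5, 0.0, 0.0]
opening: 0.0574
finger_force: 0.0
t: 2.35
tcp_pos: [0.4734, 0.2734, 0.0268]
tool_rot: [180.0, 0.0, -178.4]
force: [0.2, 0.1, -0.8]
opening: 0.0414
finger_force: 0.0
```

```bash
python3 -m creep '[[1,[0,0,0],[0,0,0]],[1,[0,0,0],[0,0,0]],[1,[0,0,0],[0,0,0]],[1,[0,0,0],[0,0,0]],[1,[0,0,0],[0,0,0]]]'; python3 -m creep '[[1,[0,0,0],[0,0,0]],[1,[0,0,-0.5],[0,0,0]],[1,[0,0,-1],[0,0,0]],[1,[0,0,-1.5],[0,0,0]],[1,[0,0,-1.5],[0,0,0]]]'
python3 - <<'E'
from h import *
print(shift((.5056,.0092,.042),(180,0,169.7)))
E
```

```text
t: 2.85
tcp_pos: [0.4733, 0.2734, 0.0267]
tool_rot: [180.0, -0.0, -178.4]
force: [-0.4, 0.3, -0.0]
opening: 0.0181
finger_force: 29.9
t: 3.35
tcp_pos: [0.4741, 0.2737, 0.043]
tool_rot: [180.0, 0.1, -178.4]
force: [-0.4, -0.2, -1.9]
opening: 0.0176
finger_force: 29.9
[array([ -2.42, -26.53,   0.08]), array([ 0.06,  0.1 , 11.88])]
```

```bash
python3 -m creep '[[1,[0.5,-3,0],[0,0,2]],[1,[0.5,-7,0],[0,0,5]],[1,[0.5,-11,0],[0,0,8]],[1,[0.5,-15,0],[0,0,11.9]],[1,[0.5,-18,0],[0,0,11.9]]]'
python3 - <<'E'
from h import *
print(shift((.5056,.0092,.042),(180,0,169.7)))
E
```

```text
t: 3.85
tcp_pos: [0.4731, 0.0913, 0.0419]
tool_rot: [-180.0, 0.0, 169.6]
force: [1.0, 1.1, -1.4]
opening: 0.0175
finger_force: 29.9
[array([-4.68, -7.49, -0.01]), array([-0.03,  0.02, -0.13])]
```

```bash
python3 -m creep '[[1,[0,-2.5,0],[0,0,0]],[1,[-1,-5,0],[0,0,0]],[1,[-2.5,-7,0],[0,0,0]],[1,[-4,-7.5,0],[0,0,0]],[1,[-4.7,-7.5,0],[0,0,0]]]'
python3 -m creep '[[1,[0,0,0],[0,0,0]],[1,[0,0,0],[0,0,0]]]'
python3 - <<'E'
from h import *
cv2.imwrite("pics/s2.png",camera("scene"));cv2.imwrite("pics/t2.png",camera("top"))
print(shift((.5056,.0092,.027),(180,0,169.7)))
c=get_calibration("top");print([proj(c,p) for p in ((.459,.0175,.072),(.604,-.0087,.077))])
a=cv2.imread("pics/t2.png");cv2.imwrite("pics/t2c.png",cv2.resize(a[150:330,250:410],None,fx=3.3,fy=3.3,interpolation=2))
E
```

```text
t: 4.35
tcp_pos: [0.507, 0.0099, 0.042]
tool_rot: [-180.0, 0.0, 169.6]
force: [0.7, -0.5, -0.8]
opening: 0.0183
finger_force: 29.9
t: 4.55
tcp_pos: [0.5057, 0.0118, 0.0415]
tool_rot: [180.0, -0.1, 169.7]
force: [-0.5, 0.2, -1.2]
opening: 0.018
finger_force: 29.9
[array([-0.06, -0.27,  1.45]), array([ 0.01, -0.05,  0.05])]
[array([313.56340321, 290.88671029]), array([324.45340812, 230.38946693])]
```

View pics/t2c.png

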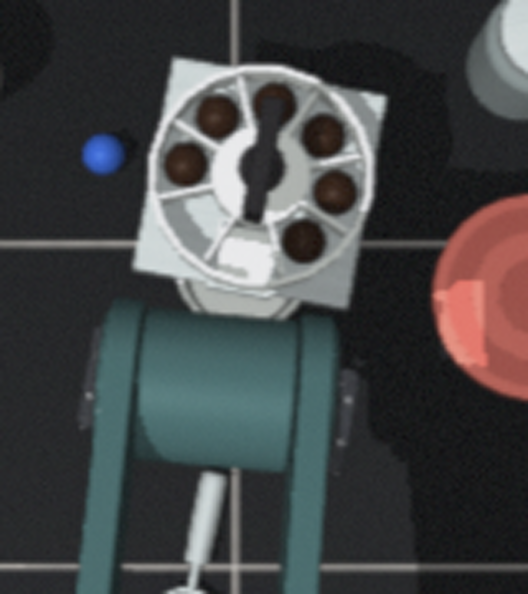

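The cup rim spans 178–302 px in the crop, with its centre at x≈240. The chute hole is at 245, about 3–4 mm to its right. I'll correct by that much and set the basket down.

```bash
python3 -m creep '[[1,[0,-0.3,0.3],[0,0,0]],[1,[0,-0.3,0.7],[0,0,0]],[1,[0,-0.3,1.1],[0,0,0]],[1,[0,-0.3,1.4],[0,0,0]],[1,[0,-0.3,1.5],[0,0,0]]]'
python3 -m creep '[[1,[0,0,0],[0,0,0]],[0.7,[0,0,0],[0,0,0]],[0.5,[0,0,0],[0,0,0]],[0.5,[0,0,0],[0,0,0]],[0.5,[0,0,0],[0,0,0]]]'
python3 -m creep '[[0.5,[0,0,0],[0,0,0]],[0.5,[0,0,0],[0,0,0]],[0.5,[0,0,0],[0,0,0]],[0.5,[0,0,0],[0,0,0]],[0.5,[0,0,0],[0,0,0]]]'
```

```text
t: 5.15
tcp_pos: [0.5052, 0.0083, 0.0267]
tool_rot: [180.0, -0.1, 169.7]
force: [-3.5, 0.1, 3.4]
opening: 0.0176
finger_force: 29.9
t: 5.65
tcp_pos: [0.5059, 0.0082, 0.0269]
tool_rot: [180.0, 0.0, 169.7]
force: [0.3, 0.0, 0.2]
opening: 0.0454
finger_force: 0.0
t: 6.15
tcp_pos: [0.5056, 0.0082, 0.0268]
tool_rot: [180.0, 0.0, 169.7]
force: [-0.7, -0.1, -0.1]
opening: 0.0469
finger_force: 0.0
```

```bash
python3 -m creep '[[0.5,[0,0,-3],[0,0,0]],[0.5,[0,0,-8],[0,0,0]],[0.5,[0,0,-13],[0,0,0]],[0.5,[0,0,-18],[0,0,0]],[0.5,[0,0,-23],[0,0,0]]]'
python3 -m creep '[[0.5,[0,0,-3],[0,0,0]],[0.5,[0,0,-3],[0,0,0]]]'
python3 - <<'E'
from h import *
cv2.imwrite("pics/w2.png",camera("wrist"));c=get_calibration("wrist");a=cv2.imread("pics/t2.png")
print(shift((.655,-.0181,.28),(180,0,169.7)), shift((.655,-.0181,.205))[0])
t=camera("top");cv2.imwrite("pics/t3.png",t)
w=cv2.imread("pics/w2.png");o=np.zeros((480,800,3),np.uint8);o[:240,:320]=cv2.resize(w,(320,240));o[:480,320:]=cv2.resize(t[150:310,240:400],(480,480),interpolation=2);cv2.imwrite("pics/c3.png",o)
E
```

```text
t: 6.65
tcp_pos: [0.5052, 0.0083, 0.2589]
tool_rot: [180.0, 0.0, 169.7]
force: [0.7, -0.0, 0.6]
opening: 0.0471
finger_force: 0.0
t: 6.85
tcp_pos: [0.5077, 0.008, 0.2932]
tool_rot: [179.9, 0.7, 169.7]
force: [1.0, -0.3, 1.0]
opening: 0.047
finger_force: 0.0
[array([-15.05,   0.08,   1.06]), array([ 0.03,  0.35, -0.01])] [-15.01   0.07   8.56]
```

View pics/c3.png

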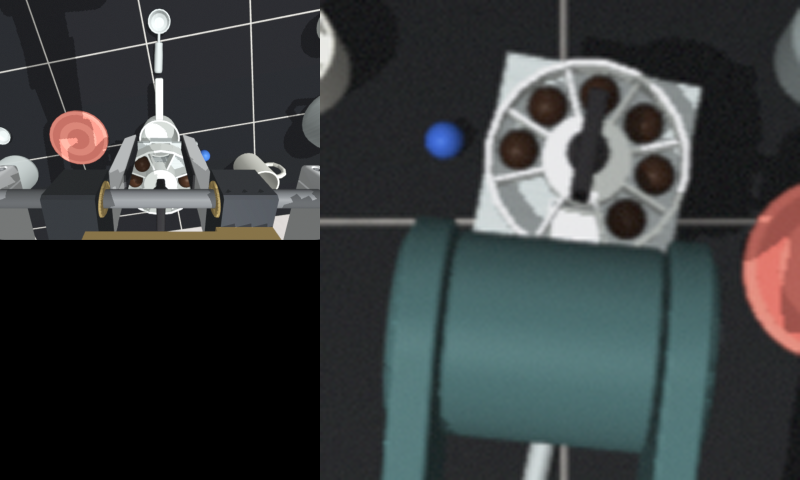

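The basket stands under the chute with its handle in line with the dispenser, and the blade still points front to back. Now over the knob and down.

```bash
python3 -m creep '[[0.5,[-4,0,0.5],[0,0.3,0]],[0.5,[-8,0,1],[0,0.3,0]],[0.5,[-12,0,1],[0,0.3,0]],[0.5,[-15,0.1,1],[0,0.3,0]],[0.5,[-15,0.1,1],[0,0.3,0]]]'
python3 -m creep '[[0.5,[0,0,0],[0,0,0]],[0.5,[0,0,0],[0,0,0]]]'
python3 - <<'E'
from h import *
print(shift((.655,-.0179,.205),(180,0,169.7)))
E
```

```text
t: 7.45
tcp_pos: [0.6548, -0.0184, 0.2695]
tool_rot: [-180.0, -0.8, 169.6]
force: [-0.1, -0.2, -1.3]
opening: 0.0468
finger_force: 0.0
t: 7.65
tcp_pos: [0.6522, -0.0174, 0.276]
tool_rot: [180.0, -0.4, 169.7]
force: [0.4, -0.3, 0.2]
opening: 0.047
finger_force: 0.0
[array([-0.33, -0.  ,  7.1 ]), array([ 0.  , -0.42, -0.  ])]
```

```bash
python3 -m creep '[[0.5,[-0.3,0,2],[0,-0.4,0]],[0.5,[-0.3,0,4],[0,-0.4,0]],[0.5,[-0.3,0,6],[0,-0.4,0]],[0.5,[-0.3,0,7],[0,-0.4,0]],[0.5,[-0.3,0,7],[0,-0.4,0]]]'
python3 -m creep '[[0.75,[0,0,0],[0,0,0]],[0.75,[0,0,0],[0,0,0]],[0.75,[0,0,0],[0,0,0]]]' 15
python3 -m creep '[[1,[0,0,0],[0,0,0]],[1,[0,0,0],[0,0,0]],[1,[0,0,0],[0,0,0]],[1,[0,0,0],[0,0,0]],[1,[0,0,0],[0,0,0]]]' 15
python3 - <<'E'
from h import *
print(shift((.655,-.0179,.205),(180,0,169.7)))
E
```

```text
t: 8.15
tcp_pos: [0.6544, -0.0178, 0.2055]
tool_rot: [-180.0, -0.1, 169.7]
force: [-0.1, 0.4, -0.0]
opening: 0.0471
finger_force: 0.0
t: 8.45
tcp_pos: [0.6565, -0.0182, 0.2084]
tool_rot: [180.0, 0.3, 169.7]
force: [0.1, 0.6, 0.4]
opening: 0.0263
finger_force: 0.0
t: 8.95
tcp_pos: [0.6566, -0.0166, 0.2076]
tool_rot: [179.9, 0.2, 169.8]
force: [1.5, 4.9, 2.5]
opening: 0.0149
finger_force: 15.0
[array([ 0.13, -0.16,  0.26]), array([0.14, 0.2 , 0.08])]
```

```bash
python3 -m creep '[[1,[0,0.15,0],[0,0,2]],[1,[0,0.15,0],[0,0,8]],[1,[0,0.15,0],[0,0,14]],[1,[0,0.15,0],[0,0,20]],[1,[0,0.15,0],[0,0,25]]]'
python3 -m creep '[[1,[0,0,0],[0,0,5]],[1,[0,0,0],[0,0,10]],[1,[0,0,0],[0,0,15]],[1,[0,0,0],[0,0,20]],[1,[0,0,0],[0,0,20]]]'
python3 -m creep '[[1,[0,0,0],[0,0,0]],[1,[0,0,0],[0,0,0]],[1,[0,0,0],[0,0,0]]]'
python3 - <<'E'
from h import *
t=camera("top");cv2.imwrite("pics/t4.png",t);s=camera("scene");cv2.imwrite("pics/s4.png",s)
o=np.zeros((400,800,3),np.uint8);o[:,:400]=cv2.resize(t[150:310,240:400],(400,400));o[:,400:]=cv2.resize(s[200:330,295:425],(400,400),interpolation=2);cv2.imwrite("pics/c4.png",o)
st=read_state();print(st["wrist_torque"],st["force"])
E
```

```text
t: 9.45
tcp_pos: [0.6565, -0.0168, 0.2076]
tool_rot: [179.9, 0.2, 144.5]
force: [1.3, 1.6, 2.6]
opening: 0.0147
finger_force: 15.0
t: 9.95
tcp_pos: [0.6564, -0.0168, 0.2077]
tool_rot: [179.9, 0.1, 124.7]
force: [-0.7, 2.1, 2.7]
opening: 0.0149
finger_force: 15.0
t: 10.25
tcp_pos: [0.6564, -0.0169, 0.2076]
tool_rot: [179.9, 0.1, 124.7]
force: [0.4, 1.0, 5.0]
opening: 0.0148
finger_force: 15.0
[0.02528273 0.19285063 0.01650815] [-0.28757204  0.24891431  5.43277831]
```

View pics/c4.png

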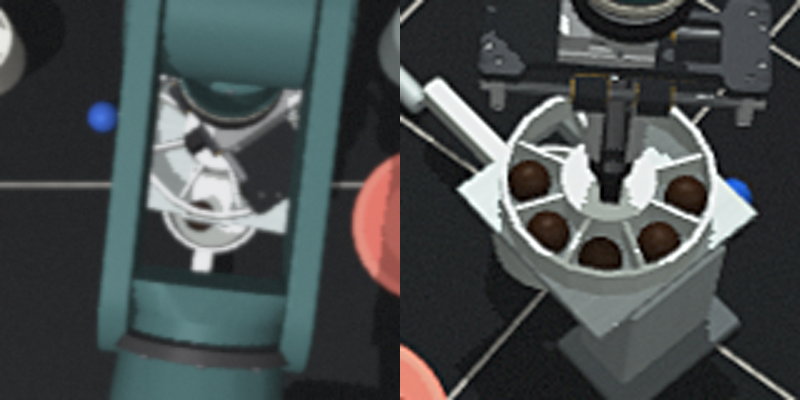

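One ball is visible in the cup at (200,213) and five remain in the drum. Now two more clicks.

```bash
python3 -m creep '[[1,[0,0,0],[0,0,5]],[1,[0,0,0],[0,0,10]],[1,[0,0,0],[0,0,15]],[1,[0,0,0],[0,0,20]],[1,[0,0,0],[0,0,25]]]'
python3 -m creep '[[1,[0,0,0],[0,0,5]],[1,[0,0,0],[0,0,10]],[1,[0,0,0],[0,0,15]],[1,[0,0,0],[0,0,20]],[1,[0,0,0],[0,0,20]]]'
python3 -m creep '[[1,[0,0,0],[0,0,0]],[1,[0,0,0],[0,0,0]],[1,[0,0,0],[0,0,0]],[1,[0,0,0],[0,0,0]]]'
python3 -m creep '[[1,[0,0,0],[0,0,5]],[1,[0,0,0],[0,0,10]],[1,[0,0,0],[0,0,15]],[1,[0,0,0],[0,0,20]],[1,[0,0,0],[0,0,25]]]'
python3 -m creep '[[1,[0,0,0],[0,0,5]],[1,[0,0,0],[0,0,10]],[1,[0,0,0],[0,0,15]],[1,[0,0,0],[0,0,20]],[1,[0,0,0],[0,0,20]]]'
python3 -m creep '[[1,[0,0,0],[0,0,0]],[1,[0,0,0],[0,0,0]],[1,[0,0,0],[0,0,0]],[1,[0,0,0],[0,0,0]]]'
```

```text
t: 10.85
tcp_pos: [0.6562, -0.0169, 0.2076]
tool_rot: [179.9, 0.1, 99.5]
force: [-0.9, 1.7, 5.9]
opening: 0.0153
finger_force: 15.0
t: 11.35
tcp_pos: [0.6561, -0.0169, 0.2076]
tool_rot: [179.9, 0.0, 79.6]
force: [-1.7, 1.5, 5.9]
opening: 0.0143
finger_force: 15.0
t: 11.75
tcp_pos: [0.6561, -0.0169, 0.2076]
tool_rot: [179.9, 0.0, 79.7]
force: [-1.4, 1.1, 5.8]
opening: 0.015
finger_force: 15.0
t: 12.25
tcp_pos: [0.6559, -0.0168, 0.2076]
tool_rot: [179.9, -0.0, 54.5]
force: [-1.7, 2.2, 4.8]
opening: 0.0149
finger_force: 15.0
t: 12.75
tcp_pos: [0.6558, -0.0167, 0.2076]
tool_rot: [179.9, -0.1, 34.6]
force: [-1.2, 0.9, 6.8]
opening: 0.0151
finger_force: 15.0
t: 13.15
tcp_pos: [0.6558, -0.0167, 0.2076]
tool_rot: [179.9, -0.1, 34.7]
force: [-2.1, 1.6, 6.3]
opening: 0.015
finger_force: 15.0
```

```bash
python3 -m creep '[[0.7,[0,0,0],[0,0,0]],[0.5,[0,0,0],[0,0,0]],[0.5,[0,0,0],[0,0,0]],[0.5,[0,0,0],[0,0,0]],[0.5,[0,0,0],[0,0,0]]]'
python3 -m creep '[[0.5,[0,0,-2],[0,0,0]],[0.5,[0,0,-4],[0,0,0]],[0.5,[0,0,-6],[0,0,0]],[0.5,[0,0,-8],[0,0,0]],[0.5,[0,0,-8],[0,0,0]]]'
python3 - <<'E'
from h import *
print(shift((.5056,.009,.285),(180,0,169.7)))
E
```

```text
t: 13.65
tcp_pos: [0.6562, -0.0168, 0.2063]
tool_rot: [180.0, -0.0, 34.7]
force: [0.8, 0.1, -0.8]
opening: 0.0467
finger_force: 0.0
t: 14.15
tcp_pos: [0.6572, -0.0168, 0.2907]
tool_rot: [179.7, -0.4, 34.7]
force: [-0.1, -0.1, 0.1]
opening: 0.0472
finger_force: 0.0
[array([-11.  , -10.75,   0.43]), array([   0.6 ,    0.21, -135.01])]
```

```bash
python3 -m creep '[[0.5,[-3,-3,0.4],[0.3,0.2,-8]],[0.5,[-6,-6,0.4],[0.3,0.2,-16]],[0.5,[-9,-9,0.4],[0.3,0.2,-24]],[0.5,[-11,-10.8,0.4],[0.3,0.2,-32]],[0.5,[-11,-10.8,0.4],[0.3,0.2,-40]]]'
python3 -m creep '[[0.5,[0,0,0],[0,0,-8]],[0.5,[0,0,0],[0,0,-16]],[0.5,[0,0,0],[0,0,-24]],[0.5,[0,0,0],[0,0,-32]],[0.5,[0,0,0],[0,0,-40]]]'
python3 -m creep '[[0.5,[0,0,0],[0,0,-8]],[0.5,[0,0,0],[0,0,-16]],[0.5,[0,0,0],[0,0,-24]],[0.5,[0,0,0],[0,0,-32]],[0.5,[0,0,0],[0,0,-40]]]'
python3 -m creep '[[0.5,[0,0,0],[0,0,-8]],[0.5,[0,0,0],[0,0,-15]],[0.5,[0,0,0],[0,0,-15]],[0.5,[0,0,0],[0,0,-15]]]'
python3 - <<'E'
from h import *
t=camera("top");cv2.imwrite("pics/t5.png",t);s=camera("scene");cv2.imwrite("pics/s5.png",s);w=camera("wrist");cv2.imwrite("pics/w5.png",w)
o=np.zeros((600,800,3),np.uint8);o[:400,:400]=cv2.resize(t[150:310,240:400],(400,400));o[:400,400:]=cv2.resize(s[200:330,295:425],(400,400),interpolation=2);o[400:,:400]=cv2.resize(w[150:350,120:520],(400,200));cv2.imwrite("pics/c5.png",o)
print(shift((.5056,.009,.027),(180,0,169.7)))
E
```

```text
t: 14.65
tcp_pos: [0.5011, 0.0102, 0.2824]
tool_rot: [-179.9, -0.3, 75.1]
force: [-0.2, -0.9, -0.5]
opening: 0.0471
finger_force: 0.0
t: 15.15
tcp_pos: [0.5038, 0.0095, 0.281]
tool_rot: [180.0, -0.3, 115.0]
force: [0.6, -0.1, -0.4]
opening: 0.047
finger_force: 0.0
t: 15.65
tcp_pos: [0.5038, 0.0096, 0.281]
tool_rot: [179.8, -0.3, 155.0]
force: [-0.1, 0.4, 0.2]
opening: 0.047
finger_force: 0.0
t: 16.05
tcp_pos: [0.5039, 0.0096, 0.2816]
tool_rot: [179.7, -0.2, 169.5]
force: [0.5, -0.1, -0.2]
opening: 0.047
finger_force: 0.0
[array([-0.2 , -0.16, 25.51]), array([ 0.3 , -0.1 , -0.09])]
```

View pics/c5.png

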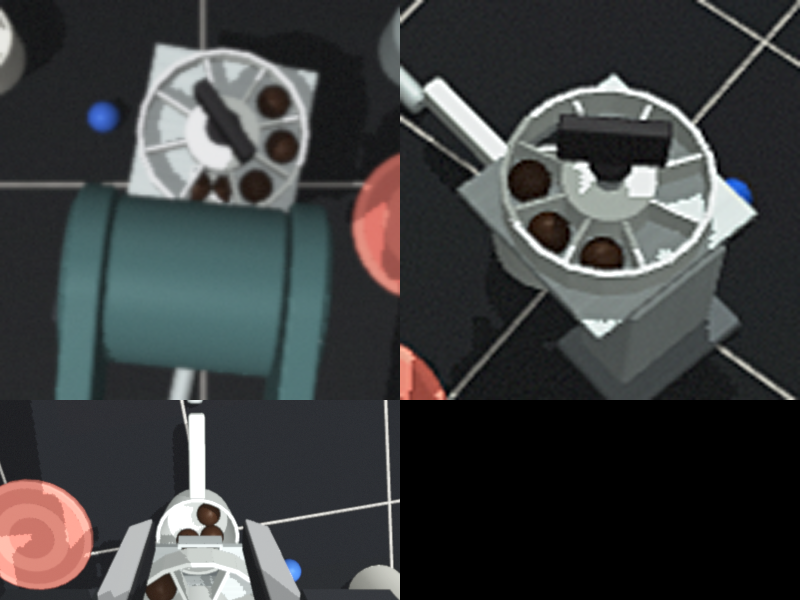

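Three balls are in the basket (wrist view, around (200,520)), three remain in the drum, and the blade is turned by 135°. Now down to the handle.

```bash
python3 -m creep '[[0.5,[-0.1,-0.1,4],[0.2,-0.1,0]],[0.5,[-0.1,-0.1,9],[0.2,-0.1,0]],[0.5,[-0.1,-0.1,14],[0.2,-0.1,0]],[0.5,[-0.1,-0.1,17],[0.2,-0.1,0]],[0.5,[-0.1,-0.1,18],[0.2,-0.1,0]]]'
python3 - <<'E'
from h import *
print(shift((.5056,.0085,.0275),(180,0,169.7)))
E
```

```text
t: 16.7
tcp_pos: [0.502, 0.0097, 0.098]
tool_rot: [179.9, -0.4, 169.6]
force: [0.3, -0.6, -0.6]
opening: 0.0469
finger_force: 0.0
[array([-0.43, -0.06,  7.05]), array([ 0.07, -0.44, -0.06])]
```

```bash
python3 -m creep '[[0.5,[-0.3,0,2],[0,-0.2,0]],[0.5,[-0.3,0,4],[0,-0.2,0]],[0.5,[-0.3,0,6],[0,-0.2,0]],[0.5,[-0.3,0,7],[0,-0.2,0]],[0.5,[-0.3,0,7],[0,-0.2,0]]]'
python3 - <<'E'
from h import *
print(shift((.5056,.0085,.0275),(180,0,169.7)))
E
```

```text
t: 17.2
tcp_pos: [0.5076, 0.009, 0.0321]
tool_rot: [179.9, 0.1, 169.7]
force: [-0.2, 0.5, 0.1]
opening: 0.047
finger_force: 0.0
[array([ 0.19, -0.09,  0.46]), array([ 0.1 ,  0.14, -0.03])]
```

```bash
python3 -m creep '[[0.5,[0.1,-0.1,0.3],[0,0,0]],[0.6,[0.1,-0.1,0.3],[0,0,0]],[0.7,[0.1,-0.1,0.3],[0,0,0]],[0.75,[0.1,-0.1,0.3],[0,0,0]],[1,[0.1,-0.1,0.3],[0,0,0]]]' 30
python3 -m creep '[[1,[0,0,0],[0,0,0]],[1,[0,0,0],[0,0,0]],[1,[0,0,0],[0,0,0]],[1,[0,0,0],[0,0,0]],[1,[0,0,0],[0,0,0]]]'
python3 -m creep '[[1,[0,0,-0.3],[0,0,0]],[1,[0,0,-0.7],[0,0,0]],[1,[0,0,-1.2],[0,0,0]],[1,[0,0,-1.8],[0,0,0]],[1,[0,0,-2.2],[0,0,0]]]'
python3 -m creep '[[1,[0,0,0],[0,0,0]],[1,[0,0,0],[0,0,0]]]'
python3 - <<'E'
from h import *
print(shift((.5056,.0085,.0495),(180,0,169.7)))
E
```

```text
t: 17.7
tcp_pos: [0.5071, 0.0081, 0.0299]
tool_rot: [179.9, 0.3, 169.7]
force: [0.1, 0.3, 0.2]
opening: 0.0185
finger_force: 0.0
t: 18.2
tcp_pos: [0.507, 0.0082, 0.0298]
tool_rot: [179.9, 0.3, 169.7]
force: [0.0, 0.5, 2.5]
opening: 0.0175
finger_force: 30.0
t: 18.7
tcp_pos: [0.5068, 0.0081, 0.0521]
tool_rot: [179.9, 0.2, 169.7]
force: [0.6, -0.2, -1.2]
opening: 0.0175
finger_force: 30.0
t: 18.9
tcp_pos: [0.5067, 0.0081, 0.0516]
tool_rot: [179.9, 0.2, 169.7]
force: [-0.4, 0.0, -1.9]
opening: 0.0176
finger_force: 30.0
[array([0.12, 0.02, 0.21]), array([ 0.11,  0.23, -0.02])]
```

```bash
python3 -m creep '[[1,[0.5,0,0],[0,0,0]],[1,[1.2,-0.5,0],[0,0,0]],[1,[2,-1.5,0],[0,0,0]],[1,[2.3,-3,0],[0,0,0]],[1,[2.3,-5,0],[0,0,0]]]'
python3 -m creep '[[1,[0,-2,0],[0,0,0]],[1,[0,-4,0],[0,0,0]],[1,[0,-6,0],[0,0,0]],[1,[0,-7.5,0],[0,0,0]],[1,[0,-8.5,0],[0,0,0]]]'
python3 - <<'E'
from h import *
print(shift((.489,-.215,.052),(180,0,169.7)))
E
```

```text
t: 19.4
tcp_pos: [0.4736, -0.0373, 0.0511]
tool_rot: [179.9, 0.2, 169.7]
force: [-0.0, -0.2, -2.3]
opening: 0.0174
finger_force: 30.0
t: 19.9
tcp_pos: [0.4587, -0.1219, 0.0511]
tool_rot: [179.9, 0.2, 169.6]
force: [-0.0, 0.2, -2.1]
opening: 0.018
finger_force: 30.0
[array([-4.66, -8.61, -0.09]), array([ 0.08,  0.2 , -0.1 ])]
```

```bash
python3 -m creep '[[1,[-0.5,-1,0],[0,0,0]],[1,[-1.5,-3,0],[0,0,0]],[1,[-2.6,-5,0],[0,0,0]],[1,[-3.6,-7,0],[0,0,0]],[1,[-4.4,-8.2,0],[0,0,0]]]'
python3 -m creep '[[1,[-0.2,-0.4,0],[0,0,0]],[1,[-0.2,-0.4,0],[0,0,0]],[1,[-0.2,-0.4,0],[0,0,0]]]'
python3 - <<'E'
from h import *
t=camera("top");s=camera("scene")
o=np.zeros((400,800,3),np.uint8);o[:,:400]=cv2.resize(t[170:330,340:500],(400,400));o[:,400:]=cv2.resize(s[260:400,200:340],(400,400),interpolation=2);cv2.imwrite("pics/c6.png",o)
print(shift((.489,-.215,.042),(180,0,169.7)))
E
```

```text
t: 20.4
tcp_pos: [0.4889, -0.2106, 0.0511]
tool_rot: [179.9, 0.2, 169.6]
force: [-0.7, 0.2, -2.6]
opening: 0.018
finger_force: 30.0
t: 20.7
tcp_pos: [0.4895, -0.2126, 0.0509]
tool_rot: [179.8, 0.2, 169.7]
force: [-0.0, 0.4, -2.0]
opening: 0.0176
finger_force: 30.0
[array([ 0.01, -0.26,  0.9 ]), array([0.13, 0.19, 0.04])]
```

View pics/c6.png

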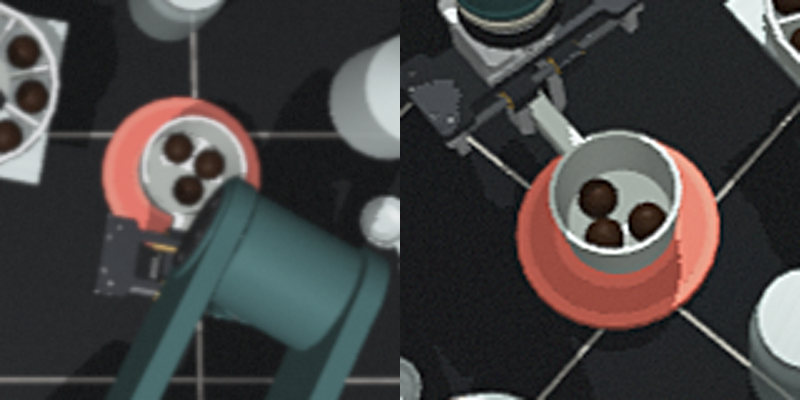

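All three balls are in the basket. The rim centre is at top-crop (193,165), which is about centred over the trivet once its height is allowed for. I'll lower it slowly.

```bash
python3 -m creep '[[1,[0,-0.2,0.2],[0,0,0]],[1,[0,-0.2,0.4],[0,0,0]],[1,[0,-0.2,0.55],[0,0,0]],[1,[0,-0.2,0.65],[0,0,0]],[1,[0,-0.2,0.75],[0,0,0]]]'
python3 -m creep '[[1,[0,0,0.05],[0,0,0]],[1,[0,0,0.1],[0,0,0]],[1,[0,0,0.15],[0,0,0]],[1,[0,0,0.18],[0,0,0]],[1,[0,0,0.18],[0,0,0]]]'
```

```text
t: 21.3
tcp_pos: [0.4894, -0.2153, 0.0435]
tool_rot: [179.9, 0.2, 169.7]
force: [0.9, 0.2, -1.9]
opening: 0.0179
finger_force: 30.0
t: 21.8
tcp_pos: [0.4895, -0.2154, 0.0421]
tool_rot: [179.9, 0.2, 169.7]
force: [-0.5, 0.4, 0.1]
opening: 0.0179
finger_force: 30.0
```

The force went from −2 to 0 N, so the trivet now carries the basket. I'll release and rise.

```bash
python3 -m creep '[[0.8,[0,0,0],[0,0,0]],[0.7,[0,0,0],[0,0,0]],[0.5,[0,0,0],[0,0,0]],[0.5,[0,0,0],[0,0,0]],[0.5,[0,0,0],[0,0,0]]]'
python3 -m creep '[[0.5,[0,0,-1],[0,0,0]],[0.5,[0,0,-4],[0,0,0]],[0.5,[0,0,-8],[0,0,0]],[0.5,[2,0,-11],[0,0,0]],[0.5,[5,0,-12],[0,0,0]]]'
python3 -m creep '[[0.5,[5,0,0],[0,0,0]],[0.5,[8,0,0],[0,0,0]],[0.5,[8,0,0],[0,0,0]],[0.5,[8,0,0],[0,0,0]],[0.5,[8,0,0],[0,0,0]]]'
python3 - <<'E'
from h import *
t=camera("top");s=camera("scene");cv2.imwrite("pics/t7.png",t)
o=np.zeros((400,800,3),np.uint8);o[:,:400]=cv2.resize(t[150:310,290:450],(400,400));o[:,400:]=cv2.resize(s[210:390,220:400],(400,400),interpolation=2);cv2.imwrite("pics/c7.png",o)
E
```

```text
t: 22.3
tcp_pos: [0.4895, -0.2154, 0.0419]
tool_rot: [179.9, 0.2, 169.7]
force: [0.2, -0.2, -0.4]
opening: 0.0458
finger_force: 0.0
t: 22.8
tcp_pos: [0.4418, -0.2078, 0.1668]
tool_rot: [-179.9, 0.7, 169.7]
force: [-0.2, -0.7, 1.1]
opening: 0.0469
finger_force: 0.0
t: 23.3
tcp_pos: [0.3619, -0.1926, 0.1619]
tool_rot: [179.9, 0.3, 169.7]
force: [0.2, 0.1, 0.0]
opening: 0.0467
finger_force: 0.0
```

View pics/c7.png

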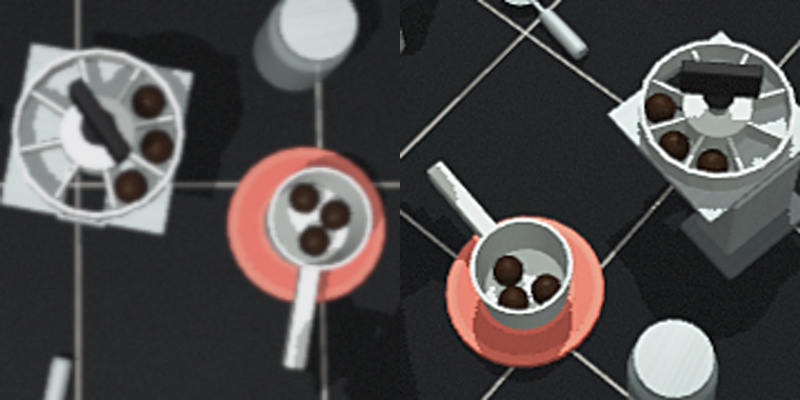

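The basket stands upright on the trivet with three balls in it (rim centre at crop (320,219)), and three balls are left in the drum. I'll check the offset and hand in.

Run:
```python
from h import *
c=get_calibration("top");p=onz(c,290+320/2.5,150+219/2.5,.074);d=np.hypot(p[0]-.5873,p[1]+.2329);print(p,d)
if d<.025: print(job_done())
```

```text
[ 0.5867776  -0.23416101  0.074     ] 0.0013649356443188945
the job is handed in; nothing more can be done
None
```

The job is handed in: the basket stands upright about 1 mm from the trivet's centre with three balls in it, the knob is at the third click, and the other three balls are still in the drum.

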